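# Square a sandal heel on the drilling jig

### The arm

A 7-joint arm with a two-finger parallel gripper is mounted at the origin on the work surface. World frame = base frame: x ahead of the robot, y to its left, z up, the work surface at z = 0. Lengths are in m, angles in rad, forces in N, time in s.
With the tool pointing down it reaches from about 0.425 to 0.925 m from the base axis. Payload 6.8 kg.
Tool frame: the origin (TCP) lies on the front face of the gripper's body, between the roots of the fingers; the fingertips stand 73 mm ahead of it and the grasp point (between the pads) lies 54 mm ahead of it; z points along the fingers, y is the line along which they close (so a half turn about z gives the same grasp; the last joint's range is limited). The gripper opens to 85 mm and grips with 20 to 120 N. Pads are 22 mm wide; open, the fingers measure 114 mm over their backs; the gripper's body (76 mm by 85 mm) begins 54 mm behind the grasp point. The pads swing forward as they close: fully open they stand 13 mm farther back than shut.
Start: joints at [1.177, 0.477, 0.022, 1.555, -0.011, 1.109, -0.083], TCP at [0.19, -0.648, 0.304] pointing down, gripper open.
Joint ranges: [-2.96, 2.96], [-0.34, 2.1], [-1.41, 1.46], [0.24, 2.44], [-1.37, 4.51], [0.17, 1.92], [-2.96, 2.96]. Speed limits (rad/s): [2.39, 2.39, 3.14, 3.14, 3.14, 3.14, 3.14].

### API

Orientations are given as a unit quaternion [w, x, y, z].
In Python, from station import bot, optics gives the robot as it stands.
- The arm moves only by the tool drive_tool, never from a script. Its argument "deltas" is a list of rows, each an object with "gripper": the closure in counts, from 0 (fully open) to 255 (shut); "offset": the shift along the tool's x, y, z in units of 1000 mm (1.0 is 1000 mm), a list of three; "angular": the turn, a rotation vector about the tool's x, y, z in units of 45 degrees (1.0 is 45 degrees), a list of three. In form: [{"gripper": gripper, "offset": [dx, dy, dz], "angular": [rx, ry, rz]}, ...]. A call has 1 to 5 rows; each row is the pose to reach, as a shift and turn from the pose commanded when the call began, along the tool's axes at that moment; what a row does not reach only later rows make up. A row lasts 1/10 s, in which the tool goes at most 50 mm and 8.59 degrees, less where a joint would pass 70% of its speed; a pose out of reach is approached as far as the arm can. A call with a number of a shift or a turn outside -1 to 1 is refused whole. A call with a gripper value outside its range is refused whole. The fingers move at their own pace and stop on an object; "grip_force" is the grip in N (left out, the last holds). Time passes only in rows, so rows that repeat a pose let the fingers close. It gives the time, the measured TCP pose, the force, the opening and the grip force at its end, in the units of the state.
- bot.get_obs(): the state, without advancing time (a new reading comes with each control period).
- optics.read_camera(name): name is "scene" or "side" or "wrist"; returns the picture (420x560x3 uint8, blue, green, red); there is no depth.
- optics.camera_model(name): a dict with "fx", "fy", "cx", "cy" (pixels), "dist" ([k1, k2, p1, p2, k3] as OpenCV has them; the pictures are not rectified), "cam_to_world" (4x4, takes a point from camera to world coordinates). Camera axes: x right, y up, looking along -z (the intrinsics and any distortion apply to the point x, -y, -z); pixel columns grow to the right and rows downward; lengths in m; the calibration is good to about 2 mm. A picture is of the moment at which its call begins: read the wrist's pose just before it. camera_model takes no time and is no camera call; for the wrist camera it gives the pose at the moment of the call.
- bot.hand_in(): hands the job in; it is judged then, once.
The state is a dict: "t": time; "q": joint angles; "joint_vel": joint speeds; "joint_torque": joint torques, N m; "eef_pos": TCP position; "tool_rot": TCP orientation; "contact_force": force on the tool from outside, world axes, zero at the start; "torque": the same for the moment, N m; "gripper_width": opening from 0.0 (shut) to 1.0 (fully open); "grasp_force": force on a finger pad.
Only numpy, scipy, OpenCV 4.12 (cv2) and the standard library are available. Lean on these libraries where they do the work, as an engineer would, in place of code of your own. Each camera call takes 0.05 s, during which the arm holds its last target. There are 200 camera calls.

### The job

Get the sandal heel square on the jig for drilling. With the steel bar still swung open, turn the heel on its spindle with a fingertip until its flat squarely faces the place where the bar will close; then push the bar's free end round to the stop post so that the bar lies along the heel's flat. Leave the bar against its stop and do not disturb the other things on the bench.

Things in the scene. Friction and masses are not known exactly. Their poses are not given: they have to be found in the camera images.
- jig: the fixed plywood jig board, 290 x 190 x 12 mm, lying on the bench, spanning its x -135 to +155 mm and y -95 to +95 mm. Origin: on the bench surface exactly under the spindle; z up. The closed bar lies parallel to the jig's x axis on the -y side of the spindle, its inner face at y = -33 mm, its pivot pin towards +x. The jig's position and yaw vary.
- pivot (a point): the bar's pivot pin, 29 mm above the bench, at x +100, y -43.2 mm in the jig's frame
- stop (a point): centre of the stop post, 29 mm above the bench, at x -85, y -26.2 mm in the jig's frame: an upright steel pin 14 mm across, from the board to 46 mm above the bench
- heel_center (a point): centre of the D-shaped heel block: a disc of 90 mm diameter, 30 mm thick, of dark rubber, lying on the jig board and held on the spindle by a screw (head 4 mm proud); top face 42 mm above the bench. This point is half-way up, 27 mm above the bench. The heel turns either way, lightly stiff, and stays where it is left. Its flat is on its own -y side: it is square when its axes point as the jig's do
- heel_flat (a point): middle of the heel's flat: the straight side, 62 mm long, 32.4 mm from the heel's centre; this point is half-way up, 27 mm above the bench. The flat starts 75 to 180 degrees away from its right direction (the jig's -y), either way. While it is more than about 40 degrees off, the heel's round edge blocks the bar
- heel_boss (a point): the brass boss standing on the heel's top face, on its axis, 54 mm above the bench. It is 30 mm from the heel's centre on the side opposite the flat (heel's +y), 18 mm across, from 42 to 72 mm above the bench, straight-sided up to 66 mm, then domed. Pushing it sideways turns the heel
- bar (a joint): angle of the steel bar about its pivot pin, rad: 0 = closed, against the stop post; it grows, up to 1.0, as the free end swings away from the heel (anticlockwise seen from above). Starts 0.55 to 0.85. The pivot is lightly stiff and the bar stays where it is left
- bar_end (a point): point on the middle line of the steel bar, 200 mm from the pivot pin and 10 mm short of the bar's free end, half-way up the bar (29 mm above the bench). The bar is 20 mm wide and 22 mm high, from 18 to 40 mm above the bench
- hammer: bystander: a hammer lying on the bench; leave it alone
- tin: bystander: a closed tin, 76 mm across and 90 mm high, standing on the bench; leave it alone
- sole: bystander: a sandal sole about 230 mm long lying on the bench; leave it alone
- screwdriver: bystander: a screwdriver lying on the bench; leave it alone

How it is judged:
By the outcome, as a careful person would: the job done as asked, in the order asked, and still so for the second after the job is handed in, with the robot touching nothing.
It also fails if it takes over 51 s, if anything falls off the work surface, if the arm or the gripper's body presses on something with over 40 N, if the wrist force passes 120 N, or if a joint passes its speed limit or range.

## Working session

There is one attempt and no reset: what is moved stays moved. The work goes in short steps, Python scripts to look and compute and a tool call to move; the robot and the scene stay as the last step left them, time stands still between calls to the robot, and variables do not carry over. Pictures are saved under pics/ and viewed, at most 10 in all, crops included, and the job is handed in when it is done.

Besides the shell and the picture viewer there is one more tool, called after "Call:" by a JSON object that holds its "op" and its "data". drive_tool: Moves the arm, as the interface text tells. Its arguments: {"type":"object","properties":{"deltas":{"type":"array"},"grip_force":{"type":"number"}},"required":["deltas"]}

```bash
mkdir -p pics; python3 - <<'E'
from station import bot, optics
import cv2, numpy as np
for n in ("scene","side"):
    im=optics.read_camera(n); cv2.imwrite(f"pics/{n}0.png",im)
    m=optics.camera_model(n); print(n,m["fx"],m["cx"],m["cy"],m["dist"],np.round(m["cam_to_world"],3).tolist())
print(bot.get_obs())
E
```

```text
scene 428.10695468300736 283.4734633526 216.31597962187556 [0.03190578 0.         0.         0.         0.        ] [[0.144, -0.749, 0.647, 1.364], [0.989, 0.098, -0.107, -0.145], [0.017, 0.656, 0.755, 1.096], [0.0, 0.0, 0.0, 1.0]]
side 537.9860153727127 273.5116506534315 203.66923484900082 [-0.13786083  0.          0.          0.          0.        ] [[0.974, 0.153, -0.165, 0.261], [-0.225, 0.677, -0.701, -1.116], [0.004, 0.72, 0.694, 1.179], [0.0, 0.0, 0.0, 1.0]]
{'t': 0.1, 'q': array([ 1.17690855,  0.47776274,  0.0223748 ,  1.55632463, -0.0115238 ,
        1.10935042, -0.08310628]), 'joint_vel': array([ 0.0022221 , -0.0029935 , -0.00030496, -0.00218401,  0.00158145,
        0.00217322,  0.00041277]), 'joint_torque': array([ 4.17096686e-03, -5.97762823e+01,  1.61347635e+00, -2.81958854e+01,
        1.27774570e-02,  4.97125482e-03,  1.44428947e-05]), 'eef_pos': array([ 0.19015954, -0.64722861,  0.3030049 ]), 'tool_rot': array([-8.38951764e-04,  9.89809454e-01,  1.42395605e-01, -1.81321896e-04]), 'contact_force': array([-0.01473659, -1.03363307, -0.22629628]), 'torque': array([-0.09140762, -0.04529341, -0.00326157]), 'grasp_force': 0.0, 'gripper_width': 0.9994457190515308}
```

View pics/scene0.png

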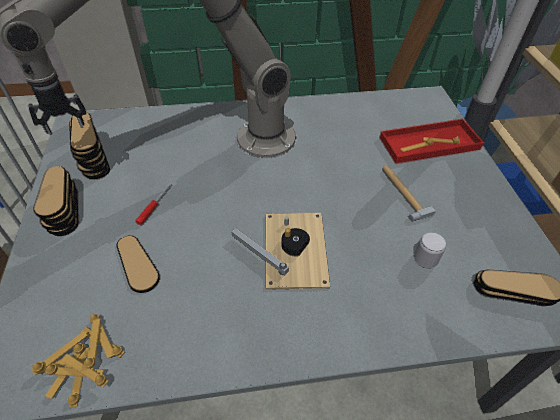

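View pics/side0.png

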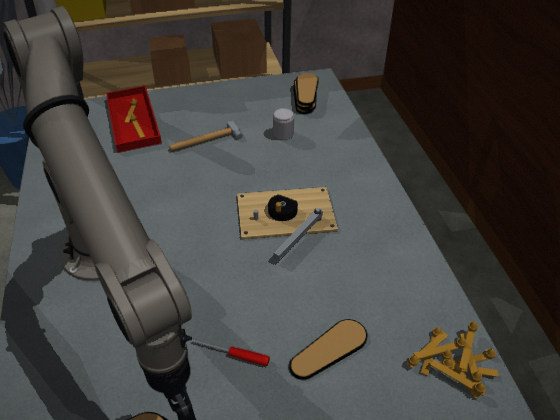

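Scene view: board is about (265–328, 213–288), boss about (288,232), bar runs (234,233)→(284,268). Side view: board (237–337, 188–237), bar end about (275,258). I'll zoom in on both.

```bash
cat > h.py <<'E'
import numpy as np, cv2
from station import bot, optics
def px2w(m,uv,z):
    K=np.array([[m["fx"],0,m["cx"]],[0,m["fy"],m["cy"]],[0,0,1.]])
    p=cv2.undistortPoints(np.float64(uv).reshape(-1,1,2),K,np.array(m["dist"])).reshape(-1,2)
    T=np.array(m["cam_to_world"]); d=np.c_[p[:,0],-p[:,1],-np.ones(len(p))]@T[:3,:3].T
    return T[:3,3]+d*((z-T[2,3])/d[:,2])[:,None]
def w2px(m,P):
    K=np.array([[m["fx"],0,m["cx"]],[0,m["fy"],m["cy"]],[0,0,1.]])
    T=np.array(m["cam_to_world"]); c=(np.atleast_2d(P)-T[:3,3])@T[:3,:3]
    return cv2.projectPoints((c*[1,-1,-1]).reshape(-1,1,3),np.zeros(3),np.zeros(3),K,np.array(m["dist"]))[0].reshape(-1,2)
E
python3 - <<'E'
import cv2
a=cv2.imread("pics/scene0.png")[200:300,225:345]; cv2.imwrite("pics/sc.png",cv2.resize(a,None,fx=6,fy=6,interpolation=cv2.INTER_CUBIC))
a=cv2.imread("pics/side0.png")[175:270,230:345]; cv2.imwrite("pics/sd.png",cv2.resize(a,None,fx=6,fy=6,interpolation=cv2.INTER_CUBIC))
E
```

```text
(no output)
```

View pics/sc.png

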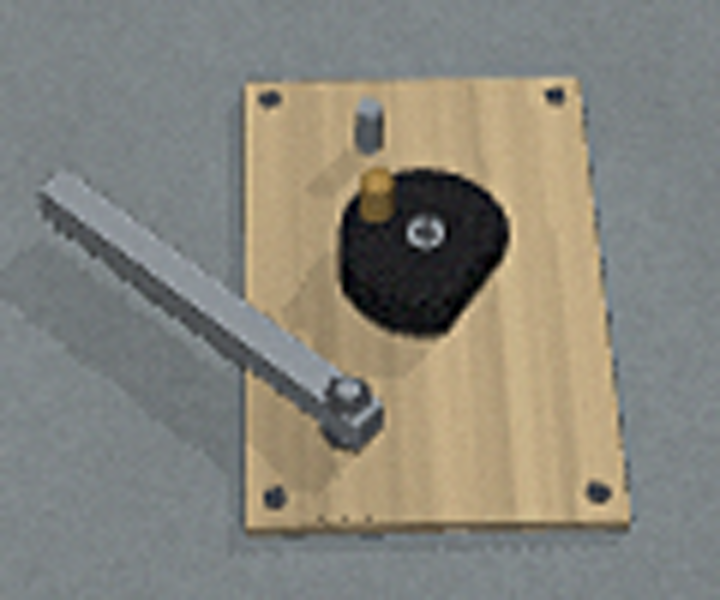

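View pics/sd.png

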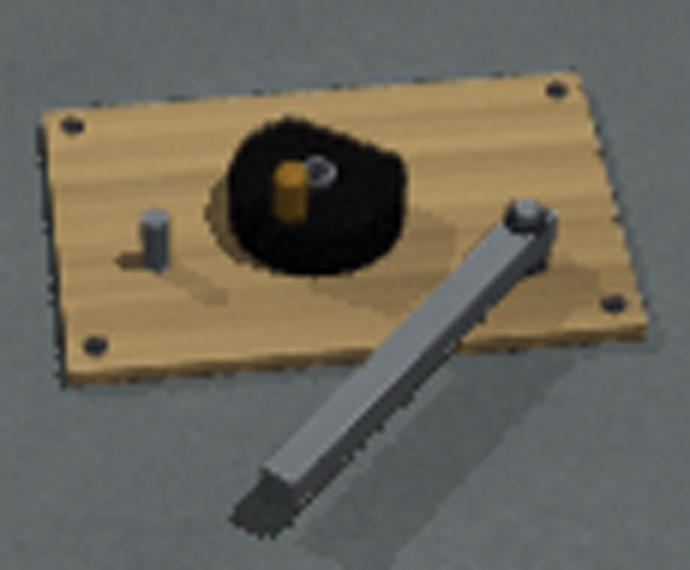

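Scene crop: board top corners (246,86),(577,79),(629,522),(246,527), boss (377,197), screw (425,231), bar end top (53,182). Side crop: corners (43,113),(578,73),(646,328),(67,374), boss (291,194), screw (320,172), bar end top (280,478).

```bash
python3 - <<'E'
from h import *
from scipy.optimize import least_squares
ms,md=optics.camera_model("scene"),optics.camera_model("side")
f=lambda P,o:(np.array(P)+.5)/6-.5+o
S=f([(246,86),(577,79),(629,522),(246,527),(425,231),(377,197),(53,182),(369,103)],[225,200])
D=f([(67,374),(43,113),(578,73),(646,328),(320,172),(291,194),(280,478),(155,213)],[230,175])
A=[px2w(ms,S,z) for z in (.012,)];
# triangulate
for i in range(8):
    r=least_squares(lambda P:np.r_[w2px(ms,P)[0]-S[i],w2px(md,P)[0]-D[i]],[.6,0,.03]); print(i,r.x.round(4),r.fun.round(2))
J=np.array([[-.135,-.095,.012],[-.135,.095,.012],[.155,.095,.012],[.155,-.095,.012],[0,0,.046]])
def W(p,J): c,s=np.cos(p[2]),np.sin(p[2]); J=np.array(J); return np.c_[p[0]+c*J[:,0]-s*J[:,1],p[1]+s*J[:,0]+c*J[:,1],J[:,2]]
r=least_squares(lambda p:np.r_[w2px(ms,W(p,J))-S[:5],w2px(md,W(p,J))-D[:5]].ravel(),[.6,0,0]); p=r.x
print("jig",p,r.fun.reshape(-1,2).round(2).tolist())
def b(a):return W(p,[[-.030*np.sin(a),.030*np.cos(a),.054]])
q=least_squares(lambda a:np.r_[w2px(ms,b(a[0]))[0]-S[5],w2px(md,b(a[0]))[0]-D[5]],[1.]);print("heel deg",np.degrees(q.x),q.fun)
def e(a):t=a+np.pi;return W(p,[[.1+.21*np.cos(t),-.0432+.21*np.sin(t),.040]])
q2=least_squares(lambda a:np.r_[w2px(ms,e(a[0]))[0]-S[6],w2px(md,e(a[0]))[0]-D[6]],[.7]);print("bar",q2.x,q2.fun)
print("boss",b(q.x[0]),"barend",e(q2.x[0]),"stop",W(p,[[-.085,-.0262,.046]]))
E
```

```text
0 [ 0.4127 -0.0499  0.0071] [-0.1   0.14 -0.1  -0.11]
1 [0.4341 0.1358 0.0098] [-0.12  0.17 -0.12 -0.15]
2 [0.7217 0.1033 0.0095] [-0.06  0.08 -0.07 -0.07]
3 [ 0.6995 -0.0839  0.0083] [-0.23  0.29 -0.28 -0.26]
4 [0.5578 0.0264 0.0438] [-0.36  0.5  -0.41 -0.45]
5 [0.538  0.0045 0.0524] [-0.19  0.26 -0.21 -0.23]
6 [ 0.4932 -0.1623  0.0364] [-0.27  0.35 -0.27 -0.27]
7 [0.4698 0.0105 0.0482] [-0.19  0.27 -0.2  -0.23]
jig [ 0.5577244   0.0261257  -0.11399896] [[-0.99, -0.72], [-0.01, -0.2], [-0.05, -0.13], [-0.88, 0.13], [-0.42, 0.08], [0.05, -0.53], [-0.07, -0.7], [0.26, -0.61], [0.5, -0.7], [-0.39, -0.9]]
heel deg [145.45896524] [-0.48170641 -0.02558893 -0.11779944 -0.38628932]
bar [0.82121343] [-1.08283655 -0.44690551 -0.30411357 -0.46776679]
boss [[0.53801392 0.0035094  0.054     ]] barend [[ 0.49252455 -0.16461006  0.04      ]] stop [[0.47029581 0.0097647  0.046     ]]
```

```bash
cat >> h.py <<'E'
def plan(targets, start=None):
    """targets: (x,y,z,yaw deg of tool X); prints offset and angular z (unit 45deg) for each successive call"""
    o=bot.get_obs(); w,x,y,z=o["tool_rot"]
    yaw=np.degrees(np.arctan2(2*(x*y+w*z),1-2*(y*y+z*z))); p=o["eef_pos"]
    print("t",round(o["t"],2),"pos",p.round(4),"yaw",round(yaw,2),"q",o["q"].round(2),"F",o["contact_force"].round(1),"gw",round(o["gripper_width"],3))
    if start is not None: p,yaw=np.array(start[:3]),start[3]
    for t in targets:
        d=np.array(t[:3])-p; a=np.radians(yaw); dy=(t[3]-yaw+180)%360-180
        print([round(v,4) for v in (d[0]*np.cos(a)+d[1]*np.sin(a), d[0]*np.sin(a)-d[1]*np.cos(a), -d[2])], round(-dy/45,3))
        p,yaw=np.array(t[:3]),t[3]
J0=(.5577,.0261,-.114)
def arc(a,r=.030,back=0.):  # heel angle a deg -> world xy of the boss
    t=np.radians(a+90)+J0[2]; return J0[0]+r*np.cos(t),J0[1]+r*np.sin(t),np.degrees(t)
E
python3 - <<'E'
from h import *
p=np.array([.1902,-.6472,.303]);g=np.array([.538,.0035,.23])
plan([(*(p+(g-p)*k/5),16.4+42.5*k) for k in range(1,6)])
E
```

```text
t 0.1 pos [ 0.1902 -0.6472  0.303 ] yaw 16.37 q [ 1.18  0.48  0.02  1.56 -0.01  1.11 -0.08] F [-0.  -1.  -0.2] gw 0.999
[np.float64(0.1035), np.float64(-0.1053), np.float64(0.0146)] -0.945
[np.float64(0.1474), np.float64(-0.0077), np.float64(0.0146)] -0.944
[np.float64(0.1138), np.float64(0.0939), np.float64(0.0146)] -0.944
[np.float64(0.0205), np.float64(0.1461), np.float64(0.0146)] -0.944
[np.float64(-0.0836), np.float64(0.1216), np.float64(0.0146)] -0.944
```

Call:
{"op": "drive_tool", "data": {"deltas": [{"gripper": 180,"offset": [0.021,-0.021,0.003],"angular": [0,0,-0.19]},{"gripper": 180,"offset": [0.042,-0.042,0.006],"angular": [0,0,-0.38]},{"gripper": 180,"offset": [0.063,-0.063,0.009],"angular": [0,0,-0.57]},{"gripper": 180,"offset": [0.083,-0.084,0.012],"angular": [0,0,-0.76]},{"gripper": 180,"offset": [0.1035,-0.105,0.015],"angular": [0,0,-0.945]}]}}

```text
t: 0.6
eef_pos: [0.2603, -0.5164, 0.2884]
tool_rot: [-0.0, 0.869, 0.494, -0.0]
contact_force: [-0.2, -0.3, 0.4]
gripper_width: 0.293
grasp_force: 0.0
```

Call:
{"op": "drive_tool", "data": {"deltas": [{"gripper": 180,"offset": [0.03,-0.0015,0.003],"angular": [0,0,-0.19]},{"gripper": 180,"offset": [0.06,-0.003,0.006],"angular": [0,0,-0.38]},{"gripper": 180,"offset": [0.09,-0.005,0.009],"angular": [0,0,-0.57]},{"gripper": 180,"offset": [0.12,-0.006,0.012],"angular": [0,0,-0.76]},{"gripper": 180,"offset": [0.147,-0.008,0.015],"angular": [0,0,-0.945]}]}}

```text
t: 1.1
eef_pos: [0.3296, -0.3862, 0.2736]
tool_rot: [-0.0, 0.631, 0.776, 0.0]
contact_force: [-0.0, -0.4, -0.5]
gripper_width: 0.291
grasp_force: 0.0
```

Call:
{"op": "drive_tool", "data": {"deltas": [{"gripper": 180,"offset": [0.023,0.019,0.003],"angular": [0,0,-0.19]},{"gripper": 180,"offset": [0.046,0.038,0.006],"angular": [0,0,-0.38]},{"gripper": 180,"offset": [0.069,0.057,0.009],"angular": [0,0,-0.57]},{"gripper": 180,"offset": [0.092,0.076,0.012],"angular": [0,0,-0.76]},{"gripper": 180,"offset": [0.114,0.094,0.015],"angular": [0,0,-0.945]}]}}

```text
t: 1.6
eef_pos: [0.3989, -0.2561, 0.2586]
tool_rot: [-0.0, 0.307, 0.952, 0.0]
contact_force: [-0.0, -0.5, -0.7]
gripper_width: 0.293
grasp_force: 0.0
```

Call:
{"op": "drive_tool", "data": {"deltas": [{"gripper": 180,"offset": [0.004,0.029,0.003],"angular": [0,0,-0.19]},{"gripper": 180,"offset": [0.008,0.058,0.006],"angular": [0,0,-0.38]},{"gripper": 180,"offset": [0.012,0.088,0.009],"angular": [0,0,-0.57]},{"gripper": 180,"offset": [0.016,0.117,0.012],"angular": [0,0,-0.76]},{"gripper": 180,"offset": [0.0205,0.146,0.015],"angular": [0,0,-0.945]}]}}

```text
t: 2.1
eef_pos: [0.4682, -0.1263, 0.2436]
tool_rot: [-0.0, -0.059, 0.998, -0.0]
contact_force: [-0.2, -0.8, -0.2]
gripper_width: 0.292
grasp_force: 0.0
```

Call:
{"op": "drive_tool", "data": {"deltas": [{"gripper": 180,"offset": [-0.017,0.024,0.003],"angular": [0,0,-0.19]},{"gripper": 180,"offset": [-0.034,0.048,0.006],"angular": [0,0,-0.38]},{"gripper": 180,"offset": [-0.05,0.073,0.009],"angular": [0,0,-0.57]},{"gripper": 180,"offset": [-0.067,0.097,0.012],"angular": [0,0,-0.76]},{"gripper": 180,"offset": [-0.0836,0.1216,0.0146],"angular": [0,0,-0.945]}]}}

```text
t: 2.6
eef_pos: [0.5376, 0.0037, 0.2289]
tool_rot: [-0.0, -0.417, 0.909, -0.0]
contact_force: [0.4, -0.8, -0.1]
gripper_width: 0.29
grasp_force: 0.0
```

```bash
python3 - <<'E'
from h import *
m=optics.camera_model("wrist"); im=optics.read_camera("wrist")
P=[(*arc(145.5)[:2],.072),(*J0[:2],.046)]
for u,c in zip(w2px(m,P),((0,0,255),(0,255,0))): cv2.circle(im,tuple(int(v) for v in u),3,c,1)
print(w2px(m,P)); cv2.imwrite("pics/w1.png",im); plan([(*arc(145.5)[:2],.13,228.9)])
E
```

```text
[[280.03384861 218.92511265]
 [279.91284382 242.06916211]]
t 2.65 pos [0.5392 0.009  0.2293] yaw -129.99 q [ 0.59  0.5  -0.93  1.91  0.48  0.97  1.89] F [2.1 3.8 0.1] gw 0.293
[np.float64(0.005), np.float64(-0.0027), np.float64(0.0993)] 0.025
```

View pics/w1.png

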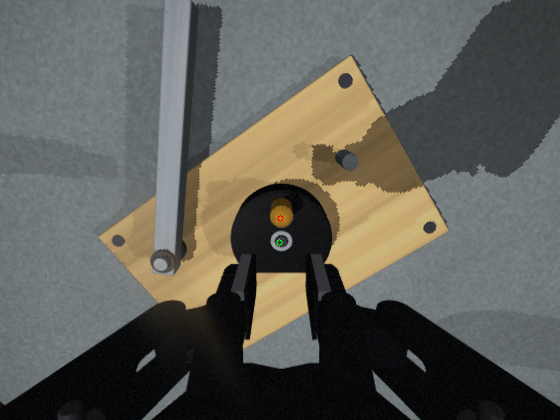

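The wrist view confirms the estimate: boss top at (281,216) and screw at (280,242) fall on their projections. The fingers straddle the boss, so I'll descend.

Call:
{"op": "drive_tool", "data": {"deltas": [{"gripper": 180,"offset": [0,0,0.02],"angular": [0,0,0]},{"gripper": 180,"offset": [0,0,0.04],"angular": [0,0,0]},{"gripper": 180,"offset": [0,0,0.06],"angular": [0,0,0]},{"gripper": 180,"offset": [0,0,0.08],"angular": [0,0,0]},{"gripper": 180,"offset": [0,0,0.099],"angular": [0,0,0]}]}}

```text
t: 3.15
eef_pos: [0.537, 0.0026, 0.1291]
tool_rot: [-0.0, -0.414, 0.91, 0.0]
contact_force: [-0.9, 1.2, -0.1]
gripper_width: 0.294
grasp_force: 0.0
```

Call:
{"op": "drive_tool", "data": {"deltas": [{"gripper": 180,"offset": [0,0,0],"angular": [0,0,0]},{"gripper": 180,"offset": [0,0,0],"angular": [0,0,0]}]}}

```text
t: 3.35
eef_pos: [0.5372, 0.003, 0.1304]
tool_rot: [-0.0, -0.415, 0.91, 0.0]
contact_force: [-0.5, -0.4, -0.1]
gripper_width: 0.292
grasp_force: 0.0
```

```bash
python3 - <<'E'
from h import *
im=optics.read_camera("wrist"); s=optics.read_camera("side")[165:260,220:345]
s=cv2.resize(s,None,fx=3.5,fy=3.5,interpolation=cv2.INTER_CUBIC); w=im[100:420,100:460]
c=np.zeros((340,800,3),np.uint8); c[:320,:360]=w; c[:s.shape[0],361:361+s.shape[1]]=s[:340]; cv2.imwrite("pics/w2.png",c)
plan([])
E
```

```text
t 3.45 pos [0.5379 0.0031 0.1313] yaw -131.02 q [ 0.51  0.63 -0.81  1.98  0.63  0.81  1.76] F [-0.2  0.7  0.1] gw 0.296
```

View pics/w2.png

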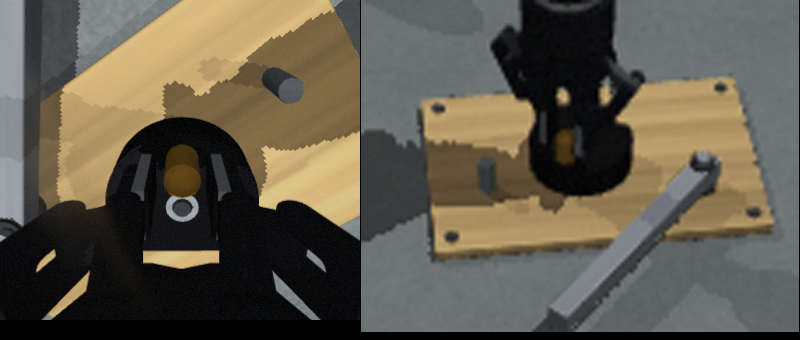

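Call:
{"op": "drive_tool", "data": {"deltas": [{"gripper": 195,"offset": [0,0,0],"angular": [0,0,0]},{"gripper": 195,"offset": [0,0,0],"angular": [0,0,0]}], "grip_force": 20}}

```text
t: 3.65
eef_pos: [0.5377, 0.003, 0.1311]
tool_rot: [0.001, -0.415, 0.91, -0.0]
contact_force: [0.1, -0.5, 0.9]
gripper_width: 0.235
grasp_force: 0.0
```

Call:
{"op": "drive_tool", "data": {"deltas": [{"gripper": 195,"offset": [-0.00015,0.003,0],"angular": [0,0,0.129]},{"gripper": 195,"offset": [-0.0006,0.006,0],"angular": [0,0,0.258]},{"gripper": 195,"offset": [-0.0014,0.009,0],"angular": [0,0,0.387]},{"gripper": 195,"offset": [-0.0024,0.0118,0],"angular": [0,0,0.516]},{"gripper": 195,"offset": [-0.0038,0.0145,0],"angular": [0,0,0.644]}]}}

```text
t: 4.15
eef_pos: [0.5291, 0.0145, 0.1307]
tool_rot: [0.0, -0.171, 0.985, -0.001]
contact_force: [-0.5, -1.8, -0.2]
gripper_width: 0.239
grasp_force: 1.2
```

Call:
{"op": "drive_tool", "data": {"deltas": [{"gripper": 195,"offset": [-0.00015,0.003,0],"angular": [0,0,0.129]},{"gripper": 195,"offset": [-0.0006,0.006,0],"angular": [0,0,0.258]},{"gripper": 195,"offset": [-0.0014,0.009,0],"angular": [0,0,0.387]},{"gripper": 195,"offset": [-0.0024,0.0118,0],"angular": [0,0,0.516]},{"gripper": 195,"offset": [-0.0038,0.0145,0],"angular": [0,0,0.644]}]}}

```text
t: 4.65
eef_pos: [0.527, 0.0293, 0.1306]
tool_rot: [-0.0, 0.081, 0.997, -0.001]
contact_force: [-3.0, -2.5, 2.2]
gripper_width: 0.233
grasp_force: 1.5
```

Pushing gently and tracking well, so I'll continue.

Call:
{"op": "drive_tool", "data": {"deltas": [{"gripper": 195,"offset": [-0.00015,0.003,0],"angular": [0,0,0.129]},{"gripper": 195,"offset": [-0.0006,0.006,0],"angular": [0,0,0.258]},{"gripper": 195,"offset": [-0.0014,0.009,0],"angular": [0,0,0.387]},{"gripper": 195,"offset": [-0.0024,0.0118,0],"angular": [0,0,0.516]},{"gripper": 195,"offset": [-0.0038,0.0145,0],"angular": [0,0,0.644]}]}}

```text
t: 5.15
eef_pos: [0.5323, 0.0435, 0.1303]
tool_rot: [-0.001, 0.327, 0.945, -0.001]
contact_force: [-3.9, -1.7, 1.8]
gripper_width: 0.233
grasp_force: 1.6
```

Call:
{"op": "drive_tool", "data": {"deltas": [{"gripper": 195,"offset": [-0.00015,0.003,0],"angular": [0,0,0.129]},{"gripper": 195,"offset": [-0.0006,0.006,0],"angular": [0,0,0.258]},{"gripper": 195,"offset": [-0.0014,0.009,0],"angular": [0,0,0.387]},{"gripper": 195,"offset": [-0.0024,0.0118,0],"angular": [0,0,0.516]},{"gripper": 195,"offset": [-0.0038,0.0145,0],"angular": [0,0,0.644]}]}}

```text
t: 5.65
eef_pos: [0.5439, 0.0536, 0.1302]
tool_rot: [-0.001, 0.553, 0.833, -0.001]
contact_force: [-3.8, 1.6, 1.5]
gripper_width: 0.232
grasp_force: 1.7
```

Call:
{"op": "drive_tool", "data": {"deltas": [{"gripper": 195,"offset": [-0.00015,0.003,0],"angular": [0,0,0.129]},{"gripper": 195,"offset": [-0.0006,0.006,0],"angular": [0,0,0.258]},{"gripper": 195,"offset": [-0.0014,0.009,0],"angular": [0,0,0.387]},{"gripper": 195,"offset": [-0.0024,0.0118,0],"angular": [0,0,0.516]},{"gripper": 195,"offset": [-0.0038,0.0145,0],"angular": [0,0,0.644]}]}}

```text
t: 6.15
eef_pos: [0.5591, 0.0567, 0.1302]
tool_rot: [-0.001, 0.744, 0.669, -0.0]
contact_force: [-3.2, 3.7, 0.3]
gripper_width: 0.239
grasp_force: 1.7
```

Call:
{"op": "drive_tool", "data": {"deltas": [{"gripper": 195,"offset": [0,0.0005,0],"angular": [0,0,0]},{"gripper": 195,"offset": [0,0.0005,0],"angular": [0,0,0]}]}}

```text
t: 6.35
eef_pos: [0.5603, 0.0561, 0.1303]
tool_rot: [-0.0, 0.741, 0.671, -0.0]
contact_force: [-2.7, 3.1, -0.7]
gripper_width: 0.237
grasp_force: 1.4
```

```bash
python3 - <<'E'
from h import *
m=optics.camera_model("wrist"); im=optics.read_camera("wrist")
for a in (0,): print(w2px(m,[(*arc(a)[:2],.072),(*J0[:2],.046)]))
cv2.imwrite("pics/w3.png",im); plan([(*arc(0)[:2],.13,83.5)])
E
```

```text
[[284.10054131 282.75377879]
 [282.69203172 306.27522738]]
t 6.4 pos [0.5603 0.0558 0.1303] yaw 84.27 q [-0.05  0.53 -0.2   1.95  0.16  0.68 -0.45] F [-2.5  3.5  0.7] gw 0.236
[np.float64(0.0001), np.float64(0.0008), np.float64(0.0003)] 0.017
```

View pics/w3.png

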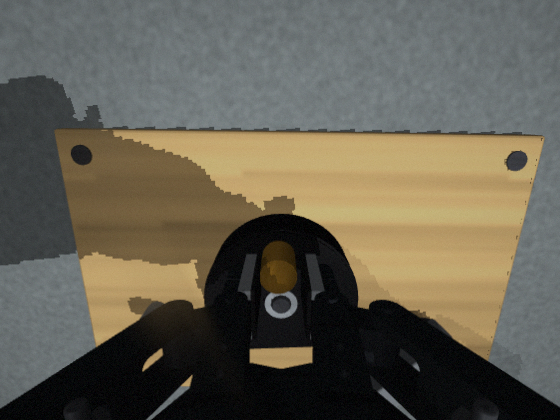

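Boss top is at about (278.5,280) against a target of (284,283), and the screw is at (281,305). About 2 mm (roughly 3.5°) is left, so I'll nudge it on, raise and measure.

Call:
{"op": "drive_tool", "data": {"deltas": [{"gripper": 195,"offset": [0,0.0007,0],"angular": [0,0,0]},{"gripper": 195,"offset": [0,0.0014,0],"angular": [0,0,0]},{"gripper": 195,"offset": [0,0.002,0],"angular": [0,0,0]},{"gripper": 195,"offset": [0,0.002,0],"angular": [0,0,0]},{"gripper": 195,"offset": [0,0.002,0],"angular": [0,0,0]}]}}

```text
t: 6.9
eef_pos: [0.5629, 0.0549, 0.1303]
tool_rot: [0.0, 0.743, 0.67, 0.0]
contact_force: [-2.3, 2.6, 0.1]
gripper_width: 0.237
grasp_force: 1.0
```

Call:
{"op": "drive_tool", "data": {"deltas": [{"gripper": 195,"offset": [0,-0.001,0],"angular": [0,0,0]},{"gripper": 195,"offset": [0,-0.001,0],"angular": [0,0,0]},{"gripper": 195,"offset": [0,-0.001,-0.02],"angular": [0,0,0]},{"gripper": 195,"offset": [0,-0.001,-0.05],"angular": [0,0,0]},{"gripper": 195,"offset": [-0.03,-0.001,-0.08],"angular": [0,0,0]}]}}

```text
t: 7.4
eef_pos: [0.5592, 0.0291, 0.2114]
tool_rot: [-0.0, 0.74, 0.672, 0.001]
contact_force: [1.8, -0.4, 0.5]
gripper_width: 0.237
grasp_force: 0.0
```

Call:
{"op": "drive_tool", "data": {"deltas": [{"gripper": 195,"offset": [-0.04,0,-0.02],"angular": [0,0,0]},{"gripper": 195,"offset": [-0.06,0,-0.03],"angular": [0,0,0]},{"gripper": 195,"offset": [-0.06,0,-0.03],"angular": [0,0,0]},{"gripper": 195,"offset": [-0.06,0,-0.03],"angular": [0,0,0]}]}}

```text
t: 7.8
eef_pos: [0.5527, -0.0347, 0.2405]
tool_rot: [0.0, 0.743, 0.669, 0.0]
contact_force: [0.5, 0.3, -0.4]
gripper_width: 0.236
grasp_force: 0.0
```

```bash
python3 - <<'E'
from h import *
m=optics.camera_model("wrist"); im=optics.read_camera("wrist")
c,s=np.cos(J0[2]),np.sin(J0[2])
W=lambda x,y,z:(J0[0]+c*x-s*y,J0[1]+s*x+c*y,z)
print(w2px(m,[W(0,.03,.072),W(0,0,.046),W(-.031,-.0324,.042),W(.031,-.0324,.042),W(-.135,.095,.012),W(.155,.095,.012),W(-.085,-.0262,.046)]).round(1).tolist())
cv2.imwrite("pics/w4.png",im); plan([])
E
```

```text
[[279.5, 90.2], [279.3, 131.7], [243.0, 169.8], [314.9, 170.4], [118.9, 11.3], [464.5, 15.3], [178.3, 162.7]]
t 7.85 pos [ 0.5525 -0.0336  0.2401] yaw 84.13 q [ 0.12  0.36 -0.21  1.9   0.09  0.89 -0.24] F [-0.7  0.6 -0.3] gw 0.239
```

View pics/w4.png

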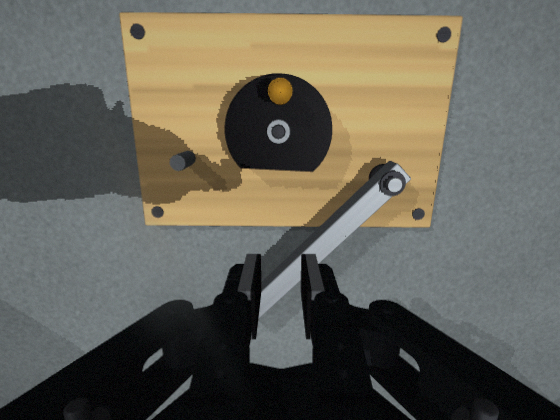

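Boss is at about (280.5,91), screw at (278.5,131), flat runs (240,168)→(314,171). That looks slightly overshot, so I'll measure the flat against the board's edge.

```bash
python3 - <<'E'
from h import *
im=cv2.imread("pics/w4.png"); m=optics.camera_model("wrist"); g=im.sum(2).astype(float)
def edge(cols,r0,r1,sgn):
    P=[]
    for u in cols:
        d=sgn*np.diff(cv2.GaussianBlur(g[:,u:u+1],(1,3),0)[r0:r1,0]); k=int(d.argmax())
        if 0<k<len(d)-1: k=k+.5*(d[k-1]-d[k+1])/(d[k-1]-2*d[k]+d[k+1])
        P.append((u,r0+k+.5))
    return np.array(P)
def ang(P,z):
    w=px2w(m,P,z)[:,:2]; v=cv2.fitLine(np.float32(w),cv2.DIST_HUBER,0,.0005,.001)[:2,0] if 0 else cv2.fitLine(np.float32(w*1000),cv2.DIST_HUBER,0,.01,.001)[:2,0]
    v=v*np.sign(v[0]); return np.degrees(np.arctan2(v[1],v[0])).round(2)
print("flat",ang(edge(range(250,306),155,185,1),.042),"board",ang(edge(range(150,440),5,25,1),.012))
hsv=cv2.cvtColor(im,cv2.COLOR_BGR2HSV)
b=np.argwhere((hsv[70:110,260:300,1]>200)&(hsv[70:110,260:300,2]>90)); print("boss",b.mean(0)+[70,260],b.min(0)+[70,260],b.max(0)+[70,260])
s=np.argwhere(hsv[115:148,262:296,2]>110); print("screw",(s.min(0)+s.max(0))/2+[115,262])
E
```

```text
flat -8.8 board -6.37
boss [ 91.08633094 279.5323741 ] [ 78 269] [103 291]
screw [131. 278.]
```

Heel is 2.4° past square. I'll go back down over the boss and nudge it back about 1.3 mm with the other fingertip.

Call:
{"op": "drive_tool", "data": {"deltas": [{"gripper": 195,"offset": [0.04,0,0],"angular": [0,0,0]},{"gripper": 195,"offset": [0.09,0,0.02],"angular": [0,0,0]},{"gripper": 195,"offset": [0.09,0,0.03],"angular": [0,0,0]},{"gripper": 195,"offset": [0.09,0,0.07],"angular": [0,0,0]},{"gripper": 195,"offset": [0.09,0,0.11],"angular": [0,0,0]}]}}

```text
t: 8.35
eef_pos: [0.5619, 0.0574, 0.1291]
tool_rot: [0.0, 0.741, 0.671, 0.001]
contact_force: [0.2, -1.5, 0.2]
gripper_width: 0.231
grasp_force: 0.0
```

Call:
{"op": "drive_tool", "data": {"deltas": [{"gripper": 195,"offset": [0,0,0],"angular": [0,0,0]},{"gripper": 195,"offset": [0,-0.001,0],"angular": [0,0,0]},{"gripper": 195,"offset": [0,-0.0023,0],"angular": [0,0,0]},{"gripper": 195,"offset": [0,-0.0023,0],"angular": [0,0,0]},{"gripper": 195,"offset": [0,-0.0023,0],"angular": [0,0,0]}]}}

```text
t: 8.85
eef_pos: [0.5597, 0.0558, 0.1317]
tool_rot: [0.0, 0.743, 0.67, 0.001]
contact_force: [-2.0, 0.7, 1.7]
gripper_width: 0.241
grasp_force: 1.2
```

```bash
cat >> h.py <<'E'
def edge(im,cols,r0,r1,sgn):
    g=im.sum(2).astype(float); P=[]
    for u in cols:
        d=sgn*np.diff(cv2.GaussianBlur(g[:,u:u+1],(1,3),0)[r0:r1,0]); k=int(d.argmax())
        if 0<k<len(d)-1: k=k+.5*(d[k-1]-d[k+1])/(d[k-1]-2*d[k]+d[k+1])
        P.append((u,r0+k+.5))
    return np.array(P)
def ang(m,P,z):
    w=px2w(m,P,z)[:,:2]; v=cv2.fitLine(np.float32(w*1000),cv2.DIST_HUBER,0,.01,.001)[:2,0]
    v=v*np.sign(v[0]); return np.degrees(np.arctan2(v[1],v[0])).round(2)
E
python3 - <<'E'
from h import *
m=optics.camera_model("wrist"); im=optics.read_camera("wrist"); cv2.imwrite("pics/w5.png",im)
P=edge(im,range(258,306),335,360,1); print(P[::6].round(1).tolist())
B=edge(im,range(120,480),115,145,1)
print("flat",ang(m,P,.042),"board",ang(m,B,.012)); plan([])
E
```

```text
[[258.0, 346.5], [264.0, 346.2], [270.0, 345.8], [276.0, 345.7], [282.0, 345.5], [288.0, 345.1], [294.0, 344.8], [300.0, 344.5]]
flat -2.97 board -6.49
t 8.9 pos [0.5598 0.0557 0.1316] yaw 84.1 q [-0.04  0.53 -0.21  1.95  0.17  0.68 -0.46] F [-1.9  1.   1.8] gw 0.235
```

```bash
python3 - <<'E'
from h import *
for f in ("w3","w5"):
    im=cv2.imread(f"pics/{f}.png"); hsv=cv2.cvtColor(im,cv2.COLOR_BGR2HSV)
    P=edge(im,range(258,306),335,360,1); print(f,np.polyfit(P[:,0],P[:,1],1))
    r=(slice(225,320),slice(250,315)); h=hsv[r]
    b=np.argwhere((h[...,1]>200)&(h[...,2]>90)); print("boss",b.mean(0)+[225,250],b.min(0)+[225,250],b.max(0)+[225,250])
    s=np.argwhere((h[...,1]<40)&(h[...,2]>110)&(np.arange(250,315)>262)&(np.arange(250,315)<300)); print("screw",(s.min(0)+s.max(0))/2+[225,250],s.mean(0)+[225,250])
E
```

```text
w3 [-3.34467517e-02  3.56711168e+02]
boss [270.82926829 273.58536585] [263 268] [282 280]
screw [304.5 280.5] [305.13513514 280.48378378]
w5 [-4.46569213e-02  3.57963674e+02]
boss [267.71794872 273.30769231] [260 268] [280 278]
screw [302.5 281. ] [303.0630137  281.00821918]
```

Call:
{"op": "drive_tool", "data": {"deltas": [{"gripper": 195,"offset": [0,0.001,0],"angular": [0,0,0]},{"gripper": 195,"offset": [0,0.001,-0.02],"angular": [0,0,0]},{"gripper": 195,"offset": [0,0.001,-0.05],"angular": [0,0,0]},{"gripper": 195,"offset": [0,0.001,-0.08],"angular": [0,0,0]},{"gripper": 195,"offset": [-0.05,0.001,-0.11],"angular": [0,0,0]}]}}

```text
t: 9.4
eef_pos: [0.5577, 0.0184, 0.2386]
tool_rot: [0.0, 0.739, 0.673, 0.003]
contact_force: [0.8, -0.8, -0.4]
gripper_width: 0.238
grasp_force: 0.0
```

Call:
{"op": "drive_tool", "data": {"deltas": [{"gripper": 195,"offset": [-0.04,0,0],"angular": [0,0,0]},{"gripper": 195,"offset": [-0.04,0,0],"angular": [0,0,0]},{"gripper": 195,"offset": [-0.04,0,0],"angular": [0,0,0]}]}}

```text
t: 9.7
eef_pos: [0.5523, -0.0287, 0.2366]
tool_rot: [0.001, 0.744, 0.669, 0.0]
contact_force: [0.5, 1.1, -0.5]
gripper_width: 0.234
grasp_force: 0.0
```

```bash
python3 - <<'E'
from h import *
m=optics.camera_model("wrist"); im=optics.read_camera("wrist"); cv2.imwrite("pics/w6.png",im)
P=edge(im,range(255,303),155,185,1); print(P[::6].round(1).tolist())
B=edge(im,range(150,430),3,28,1)
print("flat",ang(m,P,.042),"board",ang(m,B,.012)); plan([])
hsv=cv2.cvtColor(im,cv2.COLOR_BGR2HSV)
b=np.argwhere((hsv[70:110,260:300,1]>200)&(hsv[70:110,260:300,2]>90)); print("boss",b.mean(0)+[70,260],b.min(0)+[70,260],b.max(0)+[70,260])
s=np.argwhere(hsv[115:148,262:296,2]>110); print("screw",(s.min(0)+s.max(0))/2+[115,262])
E
```

```text
[[255.0, 178.1], [261.0, 177.7], [267.0, 177.6], [273.0, 177.3], [279.0, 177.1], [285.0, 177.1], [291.0, 176.9], [297.0, 176.7]]
flat -4.48 board -6.42
t 9.75 pos [ 0.5523 -0.0272  0.2363] yaw 84.06 q [ 0.11  0.36 -0.22  1.9   0.1   0.88 -0.26] F [-0.   0.6  0.2] gw 0.236
boss [ 97.7480916  277.10687023] [ 87 266] [109 289]
screw [137.5 279. ]
```

Heel is now at +2°. One more trim, about 1 mm the other way.

Call:
{"op": "drive_tool", "data": {"deltas": [{"gripper": 195,"offset": [0.04,-0.0005,0],"angular": [0,0,0]},{"gripper": 195,"offset": [0.09,-0.0005,0],"angular": [0,0,0]},{"gripper": 195,"offset": [0.09,-0.0005,0.03],"angular": [0,0,0]},{"gripper": 195,"offset": [0.09,-0.0005,0.07],"angular": [0,0,0]},{"gripper": 195,"offset": [0.09,-0.0005,0.11],"angular": [0,0,0]}]}}

```text
t: 10.25
eef_pos: [0.5611, 0.065, 0.1252]
tool_rot: [0.0, 0.741, 0.671, 0.001]
contact_force: [0.5, -0.7, -1.7]
gripper_width: 0.233
grasp_force: 0.0
```

Call:
{"op": "drive_tool", "data": {"deltas": [{"gripper": 195,"offset": [0,0,0],"angular": [0,0,0]},{"gripper": 195,"offset": [0,0.001,0],"angular": [0,0,0]},{"gripper": 195,"offset": [0,0.0016,0],"angular": [0,0,0]},{"gripper": 195,"offset": [0,0.0016,0],"angular": [0,0,0]},{"gripper": 195,"offset": [0,0.0016,0],"angular": [0,0,0]}]}}

```text
t: 10.75
eef_pos: [0.5629, 0.0629, 0.1276]
tool_rot: [0.0, 0.742, 0.67, 0.001]
contact_force: [-2.3, 1.6, 1.1]
gripper_width: 0.237
grasp_force: 1.2
```

Call:
{"op": "drive_tool", "data": {"deltas": [{"gripper": 195,"offset": [0,-0.001,0],"angular": [0,0,0]},{"gripper": 195,"offset": [0,-0.001,-0.02],"angular": [0,0,0]},{"gripper": 195,"offset": [0,-0.001,-0.05],"angular": [0,0,0]},{"gripper": 195,"offset": [0,-0.001,-0.08],"angular": [0,0,0]},{"gripper": 195,"offset": [-0.05,-0.001,-0.11],"angular": [0,0,0]}]}}

```text
t: 11.25
eef_pos: [0.5585, 0.0255, 0.2346]
tool_rot: [0.0, 0.739, 0.673, 0.003]
contact_force: [1.8, 0.4, -0.2]
gripper_width: 0.231
grasp_force: 0.0
```

Call:
{"op": "drive_tool", "data": {"deltas": [{"gripper": 195,"offset": [-0.04,0,0],"angular": [0,0,0]},{"gripper": 195,"offset": [-0.04,0,0],"angular": [0,0,0]},{"gripper": 195,"offset": [-0.04,0,0],"angular": [0,0,0]}]}}

```text
t: 11.55
eef_pos: [0.5531, -0.0217, 0.2325]
tool_rot: [0.001, 0.744, 0.669, 0.001]
contact_force: [-0.2, 0.9, 0.2]
gripper_width: 0.235
grasp_force: 0.0
```

```bash
python3 - <<'E'
from h import *
m=optics.camera_model("wrist"); im=optics.read_camera("wrist"); cv2.imwrite("pics/w7.png",im)
P=edge(im,range(255,303),155,190,1); print(P[::8].round(1).tolist())
B=edge(im,range(150,430),3,32,1)
print("flat",ang(m,P,.042),"board",ang(m,B,.012)); plan([])
E
```

```text
[[255.0, 186.0], [263.0, 186.0], [271.0, 186.1], [279.0, 155.5], [287.0, 186.4], [295.0, 186.3]]
flat -7.04 board -6.5
t 11.6 pos [ 0.5531 -0.0202  0.2323] yaw 84.05 q [ 0.11  0.37 -0.23  1.91  0.11  0.87 -0.28] F [-0.3  1.8 -0.1] gw 0.233
```

Heel is within about 0.5° of square. Next is the bar: plan the approach on its outer side and the closing arc.

```bash
cat >> h.py <<'E'
def barpose(th,off=.021,r=.185,z=.099):
    d=np.array([-np.cos(th),-np.sin(th)]); n=np.array([np.sin(th),-np.cos(th)])
    j=np.array([.1,-.0432])+r*d+off*n; c,s=np.cos(J0[2]),np.sin(J0[2])
    return (J0[0]+c*j[0]-s*j[1],J0[1]+s*j[0]+c*j[1],z,90+np.degrees(J0[2]+th))
E
python3 - <<'E'
from h import *
a=barpose(.82,.036,z=.2325); print(np.round(a,4))
mid=(*((np.array([.553,-.021])+a[:2])/2),.2325,107)
plan([mid,a,(*a[:2],.099,a[3])],start=(.553,-.021,.2325,84.05))
ths=[.82,.66,.5,.34,.18,.05,0]
plan([barpose(t) for t in ths],start=barpose(.82,.036))
print([np.round(barpose(t),4).tolist() for t in ths])
E
```

```text
[  0.5347  -0.1756   0.2325 130.4508]
t 11.6 pos [ 0.5531 -0.0202  0.2323] yaw 84.05 q [ 0.11  0.37 -0.23  1.91  0.11  0.87 -0.28] F [-0.3  1.8 -0.1] gw 0.233
[np.float64(-0.0778), np.float64(-0.0011), np.float64(-0.0)] -0.51
[np.float64(-0.0713), np.float64(-0.0313), np.float64(-0.0)] -0.521
[np.float64(0.0), np.float64(0.0), np.float64(0.1335)] -0.0
t 11.6 pos [ 0.5531 -0.0202  0.2323] yaw 84.05 q [ 0.11  0.37 -0.23  1.91  0.11  0.87 -0.28] F [-0.3  1.8 -0.1] gw 0.233
[np.float64(0.015), np.float64(-0.0), np.float64(-0.0)] -0.0
[np.float64(0.0297), np.float64(-0.001), np.float64(-0.0)] 0.204
[np.float64(0.0297), np.float64(-0.001), np.float64(-0.0)] 0.204
[np.float64(0.0297), np.float64(-0.001), np.float64(-0.0)] 0.204
[np.float64(0.0297), np.float64(-0.001), np.float64(-0.0)] 0.204
[np.float64(0.0242), np.float64(-0.0012), np.float64(-0.0)] 0.166
[np.float64(0.0093), np.float64(-0.0008), np.float64(-0.0)] 0.064
[[0.525, -0.1642, 0.099, 130.4508], [0.5049, -0.1422, 0.099, 121.2835], [0.4887, -0.1173, 0.099, 112.1162], [0.4765, -0.0901, 0.099, 102.9488], [0.4689, -0.0614, 0.099, 93.7815], [0.4662, -0.0373, 0.099, 86.3331], [0.4659, -0.028, 0.099, 83.4683]]
```

Call:
{"op": "drive_tool", "data": {"deltas": [{"gripper": 255,"offset": [-0.026,0,0],"angular": [0,0,-0.17]},{"gripper": 255,"offset": [-0.052,-0.0007,0],"angular": [0,0,-0.34]},{"gripper": 255,"offset": [-0.0778,-0.0011,0],"angular": [0,0,-0.51]},{"gripper": 255,"offset": [-0.0778,-0.0011,0],"angular": [0,0,-0.51]}]}}

```text
t: 12.0
eef_pos: [0.5434, -0.1003, 0.2315]
tool_rot: [0.0, 0.595, 0.804, -0.001]
contact_force: [0.1, 0.2, 0.1]
gripper_width: 0.002
grasp_force: 0.0
```

Call:
{"op": "drive_tool", "data": {"deltas": [{"gripper": 255,"offset": [-0.024,-0.01,0],"angular": [0,0,-0.17]},{"gripper": 255,"offset": [-0.048,-0.021,0],"angular": [0,0,-0.34]},{"gripper": 255,"offset": [-0.0713,-0.0313,0],"angular": [0,0,-0.52]},{"gripper": 255,"offset": [-0.0713,-0.0313,0.02],"angular": [0,0,-0.52]},{"gripper": 255,"offset": [-0.0713,-0.0313,0.05],"angular": [0,0,-0.52]}]}}

```text
t: 12.5
eef_pos: [0.5366, -0.1742, 0.1828]
tool_rot: [0.002, 0.42, 0.908, 0.001]
contact_force: [1.0, -0.5, 0.4]
gripper_width: -0.001
grasp_force: 0.0
```

Call:
{"op": "drive_tool", "data": {"deltas": [{"gripper": 255,"offset": [0,0,0],"angular": [0,0,0]},{"gripper": 255,"offset": [0,0,0],"angular": [0,0,0]}]}}

```text
t: 12.7
eef_pos: [0.5351, -0.173, 0.1818]
tool_rot: [-0.001, 0.418, 0.908, 0.0]
contact_force: [0.4, -0.2, 0.1]
gripper_width: -0.002
grasp_force: 0.0
```

```bash
python3 - <<'E'
from h import *
plan([(*barpose(.82,.036))])
im=optics.read_camera("wrist"); s=optics.read_camera("side")[165:290,220:345]
s=cv2.resize(s,None,fx=3.2,fy=3.2,interpolation=cv2.INTER_CUBIC)
c=np.zeros((420,800,3),np.uint8); c[:,:400]=im[:,80:480]; c[:s.shape[0],400:400+s.shape[1]]=s[:420,:400]; cv2.imwrite("pics/w8.png",c)
E
```

```text
File "<stdin>", line 2
    plan([(*barpose(.82,.036))])
           ^^^^^^^^^^^^^^^^^^
SyntaxError: cannot use starred expression here
```

```bash
python3 - <<'E'
from h import *
plan([barpose(.82,.036)])
im=optics.read_camera("wrist"); s=optics.read_camera("side")[165:290,220:345]
s=cv2.resize(s,None,fx=3.2,fy=3.2,interpolation=cv2.INTER_CUBIC)
c=np.zeros((420,800,3),np.uint8); c[:,:400]=im[:,80:480]; c[:400,400:]=s[:400,:400]; cv2.imwrite("pics/w8.png",c)
E
```

```text
t 12.7 pos [ 0.5351 -0.173   0.1818] yaw 130.54 q [ 0.46  0.46 -0.33  1.92  0.2   0.8   0.73] F [ 0.4 -0.2  0.1] gw -0.002
[np.float64(-0.0017), np.float64(-0.0019), np.float64(0.0828)] 0.002
```

View pics/w8.png

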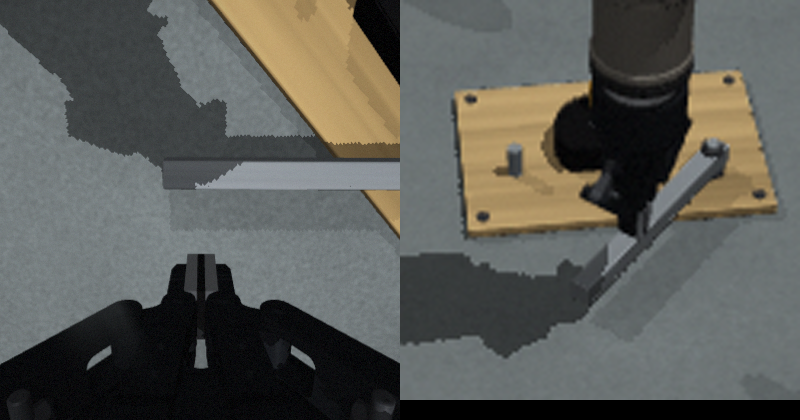

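Wrist view: the bar lies level at rows 160–190 with its end at column 163. The closed fingers (200,255) are clear on its outer side. Descend and close.

Call:
{"op": "drive_tool", "data": {"deltas": [{"gripper": 255,"offset": [-0.002,0,0.025],"angular": [0,0,0]},{"gripper": 255,"offset": [-0.002,0,0.05],"angular": [0,0,0]},{"gripper": 255,"offset": [-0.002,0,0.07],"angular": [0,0,0]},{"gripper": 255,"offset": [-0.002,0,0.082],"angular": [0,0,0]},{"gripper": 255,"offset": [-0.002,0,0.082],"angular": [0,0,0]}]}}

```text
t: 13.3
eef_pos: [0.5358, -0.1758, 0.0993]
tool_rot: [-0.001, 0.419, 0.908, -0.0]
contact_force: [0.1, 0.4, -0.4]
gripper_width: 0.001
grasp_force: 0.0
```

Call:
{"op": "drive_tool", "data": {"deltas": [{"gripper": 255,"offset": [0.005,0,0],"angular": [0,0,0]},{"gripper": 255,"offset": [0.01,0,0],"angular": [0,0,0]},{"gripper": 255,"offset": [0.015,0,0],"angular": [0,0,0]},{"gripper": 255,"offset": [0.015,0,0],"angular": [0,0,0]}]}}

```text
t: 13.7
eef_pos: [0.526, -0.164, 0.1004]
tool_rot: [0.0, 0.419, 0.908, 0.0]
contact_force: [-0.7, 0.2, 0.5]
gripper_width: -0.001
grasp_force: 0.0
```

```bash
python3 - <<'E'
from h import *
plan([barpose(.82),barpose(.66)])
E
```

```text
t 13.7 pos [ 0.526  -0.164   0.1004] yaw 130.51 q [ 0.42  0.57 -0.29  1.98  0.27  0.62  0.66] F [-0.7  0.2  0.5] gw -0.001
[np.float64(0.0005), np.float64(-0.0009), np.float64(0.0014)] 0.001
[np.float64(0.0297), np.float64(-0.001), np.float64(-0.0)] 0.204
```

Call:
{"op": "drive_tool", "data": {"deltas": [{"gripper": 255,"offset": [0.006,-0.0005,0],"angular": [0,0,0.04]},{"gripper": 255,"offset": [0.012,-0.001,0],"angular": [0,0,0.08]},{"gripper": 255,"offset": [0.018,-0.001,0],"angular": [0,0,0.12]},{"gripper": 255,"offset": [0.024,-0.001,0],"angular": [0,0,0.16]},{"gripper": 255,"offset": [0.0297,-0.001,0],"angular": [0,0,0.204]}]}}

```text
t: 14.2
eef_pos: [0.5063, -0.143, 0.1002]
tool_rot: [0.001, 0.491, 0.871, -0.0]
contact_force: [0.5, -0.9, 0.8]
gripper_width: -0.0
grasp_force: 0.4
```

Call:
{"op": "drive_tool", "data": {"deltas": [{"gripper": 255,"offset": [0.006,-0.0005,0],"angular": [0,0,0.04]},{"gripper": 255,"offset": [0.012,-0.001,0],"angular": [0,0,0.08]},{"gripper": 255,"offset": [0.018,-0.001,0],"angular": [0,0,0.12]},{"gripper": 255,"offset": [0.024,-0.001,0],"angular": [0,0,0.16]},{"gripper": 255,"offset": [0.0297,-0.001,0],"angular": [0,0,0.204]}]}}

```text
t: 14.7
eef_pos: [0.4899, -0.1181, 0.1001]
tool_rot: [0.0, 0.559, 0.829, -0.0]
contact_force: [-0.9, -1.0, -0.6]
gripper_width: -0.003
grasp_force: 0.4
```

Call:
{"op": "drive_tool", "data": {"deltas": [{"gripper": 255,"offset": [0.006,-0.0005,0],"angular": [0,0,0.04]},{"gripper": 255,"offset": [0.012,-0.001,0],"angular": [0,0,0.08]},{"gripper": 255,"offset": [0.018,-0.001,0],"angular": [0,0,0.12]},{"gripper": 255,"offset": [0.024,-0.001,0],"angular": [0,0,0.16]},{"gripper": 255,"offset": [0.0297,-0.001,0],"angular": [0,0,0.204]}]}}

```text
t: 15.2
eef_pos: [0.4778, -0.0909, 0.1001]
tool_rot: [0.0, 0.624, 0.782, 0.0]
contact_force: [0.2, -1.3, 0.2]
gripper_width: 0.001
grasp_force: 0.4
```

Call:
{"op": "drive_tool", "data": {"deltas": [{"gripper": 255,"offset": [0.006,-0.0005,0],"angular": [0,0,0.04]},{"gripper": 255,"offset": [0.012,-0.001,0],"angular": [0,0,0.08]},{"gripper": 255,"offset": [0.018,-0.001,0],"angular": [0,0,0.12]},{"gripper": 255,"offset": [0.024,-0.001,0],"angular": [0,0,0.16]},{"gripper": 255,"offset": [0.0297,-0.001,0],"angular": [0,0,0.204]}]}}

```text
t: 15.7
eef_pos: [0.4702, -0.0621, 0.1001]
tool_rot: [0.0, 0.684, 0.729, -0.0]
contact_force: [-0.5, -0.1, 0.4]
gripper_width: 0.0
grasp_force: 0.4
```

```bash
python3 - <<'E'
from h import *
plan([barpose(.18),barpose(.03),barpose(0)])
E
```

```text
t 15.7 pos [ 0.4702 -0.0621  0.1001] yaw 93.64 q [ 0.1   0.47 -0.13  2.17  0.12  0.51 -0.05] F [-0.5 -0.1  0.4] gw 0.0
[np.float64(0.0008), np.float64(-0.0012), np.float64(0.0011)] -0.003
[np.float64(0.0279), np.float64(-0.0011), np.float64(-0.0)] 0.191
[np.float64(0.0056), np.float64(-0.0005), np.float64(-0.0)] 0.038
```

Call:
{"op": "drive_tool", "data": {"deltas": [{"gripper": 255,"offset": [0.006,-0.0005,0],"angular": [0,0,0.04]},{"gripper": 255,"offset": [0.012,-0.001,0],"angular": [0,0,0.08]},{"gripper": 255,"offset": [0.018,-0.001,0],"angular": [0,0,0.12]},{"gripper": 255,"offset": [0.024,-0.001,0],"angular": [0,0,0.16]},{"gripper": 255,"offset": [0.028,-0.001,0],"angular": [0,0,0.19]}]}}

```text
t: 16.2
eef_pos: [0.4674, -0.0339, 0.1]
tool_rot: [0.0, 0.737, 0.676, 0.0]
contact_force: [-0.9, 0.9, 0.6]
gripper_width: -0.0
grasp_force: 0.4
```

Call:
{"op": "drive_tool", "data": {"deltas": [{"gripper": 255,"offset": [0.001,0,0],"angular": [0,0,0.008]},{"gripper": 255,"offset": [0.002,0,0],"angular": [0,0,0.016]},{"gripper": 255,"offset": [0.003,0,0],"angular": [0,0,0.024]},{"gripper": 255,"offset": [0.004,0,0],"angular": [0,0,0.03]},{"gripper": 255,"offset": [0.005,0,0],"angular": [0,0,0.035]}]}}

```text
t: 16.7
eef_pos: [0.4678, -0.0294, 0.0997]
tool_rot: [0.0, 0.746, 0.666, -0.0]
contact_force: [-0.9, -0.8, 1.0]
gripper_width: 0.002
grasp_force: 0.3
```

Call:
{"op": "drive_tool", "data": {"deltas": [{"gripper": 255,"offset": [0.0005,0,0],"angular": [0,0,0]},{"gripper": 255,"offset": [0.001,0,0],"angular": [0,0,0]},{"gripper": 255,"offset": [0.001,0,0],"angular": [0,0,0]}]}}

```text
t: 17.0
eef_pos: [0.468, -0.0282, 0.0997]
tool_rot: [-0.0, 0.745, 0.667, 0.0]
contact_force: [-0.3, -1.1, -0.1]
gripper_width: -0.003
grasp_force: 0.2
```

Call:
{"op": "drive_tool", "data": {"deltas": [{"gripper": 255,"offset": [0.0007,0,0],"angular": [0,0,0]},{"gripper": 255,"offset": [0.0014,0,0],"angular": [0,0,0]},{"gripper": 255,"offset": [0.002,0,0],"angular": [0,0,0]},{"gripper": 255,"offset": [0.002,0,0],"angular": [0,0,0]}]}}

```text
t: 17.4
eef_pos: [0.4681, -0.0272, 0.0998]
tool_rot: [0.0, 0.746, 0.666, -0.0]
contact_force: [-0.4, -4.8, -0.1]
gripper_width: -0.001
grasp_force: 2.6
```

```bash
python3 - <<'E'
from h import *
plan([barpose(0)])
m=optics.camera_model("wrist"); im=optics.read_camera("wrist"); cv2.imwrite("pics/w9.png",im)
E
```

```text
t 17.4 pos [ 0.4681 -0.0272  0.0998] yaw 83.54 q [-0.01  0.47 -0.08  2.18  0.08  0.5  -0.26] F [-0.4 -4.8 -0.1] gw -0.001
[np.float64(-0.0011), np.float64(-0.002), np.float64(0.0008)] 0.002
```

Call:
{"op": "drive_tool", "data": {"deltas": [{"gripper": 255,"offset": [0.001,0,0],"angular": [0,0,0]},{"gripper": 255,"offset": [0.002,0,0],"angular": [0,0,0]},{"gripper": 255,"offset": [0.002,0,0],"angular": [0,0,0]}]}}

```text
t: 17.75
eef_pos: [0.4681, -0.0269, 0.0998]
tool_rot: [0.001, 0.746, 0.666, -0.001]
contact_force: [0.1, -11.1, 1.0]
gripper_width: -0.001
grasp_force: 5.4
```

Call:
{"op": "drive_tool", "data": {"deltas": [{"gripper": 255,"offset": [0.001,0,0],"angular": [0,0,0]},{"gripper": 255,"offset": [0.001,0,0],"angular": [0,0,0]},{"gripper": 255,"offset": [0.001,0,0],"angular": [0,0,0]}]}}

```text
t: 18.05
eef_pos: [0.4681, -0.0269, 0.0997]
tool_rot: [0.001, 0.747, 0.665, -0.002]
contact_force: [-1.6, -14.2, 0.9]
gripper_width: -0.002
grasp_force: 6.7
```

That is a hard stop: force climbs with no further travel. Back straight off, rise and check.

Call:
{"op": "drive_tool", "data": {"deltas": [{"gripper": 255,"offset": [-0.005,0,0],"angular": [0,0,0]},{"gripper": 255,"offset": [-0.02,0,0],"angular": [0,0,0]},{"gripper": 255,"offset": [-0.035,0,0],"angular": [0,0,0]},{"gripper": 255,"offset": [-0.035,0,-0.04],"angular": [0,0,0]},{"gripper": 255,"offset": [-0.035,0,-0.08],"angular": [0,0,0]}]}}

```text
t: 18.55
eef_pos: [0.4639, -0.0577, 0.1798]
tool_rot: [-0.001, 0.745, 0.667, -0.001]
contact_force: [1.6, 0.7, 0.6]
gripper_width: -0.0
grasp_force: 0.0
```

Call:
{"op": "drive_tool", "data": {"deltas": [{"gripper": 255,"offset": [-0.02,0.04,-0.04],"angular": [0,0,0]},{"gripper": 255,"offset": [-0.035,0.08,-0.06],"angular": [0,0,0]},{"gripper": 255,"offset": [-0.035,0.08,-0.06],"angular": [0,0,0]},{"gripper": 255,"offset": [-0.035,0.08,-0.06],"angular": [0,0,0]}]}}

```text
t: 18.95
eef_pos: [0.5416, -0.1017, 0.2404]
tool_rot: [0.001, 0.746, 0.666, 0.001]
contact_force: [0.3, 0.2, -0.8]
gripper_width: 0.0
grasp_force: 0.0
```

```bash
python3 - <<'E'
from h import *
m=optics.camera_model("wrist"); im=optics.read_camera("wrist"); cv2.imwrite("pics/w10.png",im); plan([])
c,s=np.cos(J0[2]),np.sin(J0[2]); W=lambda x,y,z:(J0[0]+c*x-s*y,J0[1]+s*x+c*y,z)
print(w2px(m,[W(-.11,-.0332,.04),W(.1,-.0332,.04),W(-.11,-.0532,.04),W(.031,-.0532,.04),W(0,.03,.072),W(0,0,.046)]).round(1).tolist())
E
```

```text
t 19.0 pos [ 0.5399 -0.101   0.2392] yaw 83.63 q [ 0.13  0.35 -0.08  1.92  0.03  0.88 -0.07] F [-0.   0.2 -0.9] gw 0.001
[[146.2, 87.2], [406.3, 87.7], [149.2, 113.1], [320.1, 113.3], [283.4, -20.6], [282.9, 39.8]]
```

View pics/w10.png

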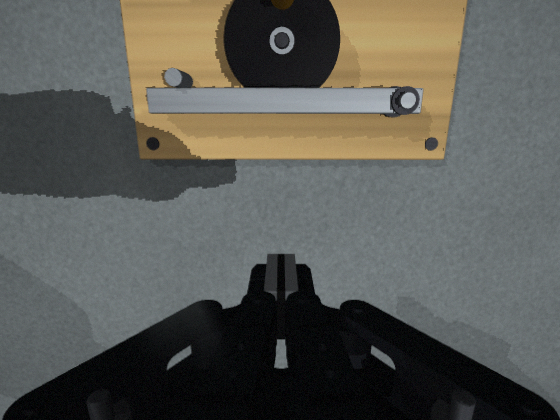

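The bar lies flat along the heel and against the stop post, at (146,88)–(422,113) as predicted. The screw is at (282,40), and the tool is clear of everything. Handing in.

```bash
python3 -c "
from station import bot
print(bot.hand_in())"
```

```text
the job is handed in; nothing more can be done
None
```

The heel is square on the jig (last measured about 0.5° off, before the bar closed) and the bar is closed against its stop post along the flat; the job was handed in at about 19 s, with the arm clear and the other things on the bench not touched.

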